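# Zero the bench scale, slide a parts bin down its lane and record the weight

## Robot

A 6-joint arm with a two-finger parallel gripper is mounted at the origin on the work surface; the furniture and walls round the work are solid. World frame = base frame: x ahead of the robot, y to its left, z up, the work surface at z = 0. Lengths are in m, angles in rad, forces in N, time in s.
With the tool pointing down it reaches from about 0.35 to 0.775 m from the base axis. Payload 5.5 kg.
Tool frame: the origin (TCP) lies at the very end of the fingers, on their centre line; the grasp point (between the pads) lies 19 mm behind it (env.grip_depth is the distance from the TCP to the grasp point, in m); z points along the fingers, y is the direction in which the jaws open and shut (so a half turn about z gives the same grasp; the last joint's range is limited). The gripper opens to 85 mm and grips with 20 to 120 N. Pads are 22 mm wide; open, the fingers measure 114 mm over their backs; the gripper's body (76 mm by 85 mm) begins 54 mm behind the grasp point. The pads swing forward as they close: fully open they stand 13 mm farther back than shut.
Start: joints at [1.024, 0.313, 0.046, 1.304, 0, 1.431], TCP at [0.228, 0.528, 0.231] pointing down, gripper open.
Joint ranges: [-2.76, 2.76], [-0.86, 1.69], [-1.03, 1.26], [-2.2, 2.34], [-1.47, 1.5], [-3.14, 3.14]. Speed limits (rad/s): [2.57, 2.57, 3.14, 3.14, 3.14, 3.14].

## Interface

Orientations are given as a unit quaternion [w, x, y, z].
In Python, from workcell import env gives the robot as it stands.
- The arm moves only by the tool step_arm, never from a script. Its argument "series" is a list of rows, each a list of 3 entries, a list of its own where there are three numbers: the shift along the world's x, y, z in cm, then the turn about the world's z in rad, then the closure in counts, from 0 (fully open) to 255 (shut). A call has 1 to 5 rows; each row is the pose to reach, as a shift and turn from the pose measured when the call began; what a row does not reach only later rows make up. A row lasts 1/8 s, in which the tool goes at most 62.5 mm and 10.7 degrees, less where a joint would pass 70% of its speed; a pose out of reach is approached as far as the arm can. A call with a gripper value outside its range is refused whole. The fingers move at their own pace and stop on an object; "newtons" is the grip in N (left out, the last holds). Time passes only in rows, so rows that repeat a pose let the fingers close. It gives the time, the measured TCP pose, the force and the opening at its end, in the units of the state.
- env.get_state(): the state, without advancing time (a new reading comes with each control period).
- env.read_camera(name): name is "side" or "top"; returns a dict with "frame" (384x512x3 uint8, red, green, blue), "vertical_fov" (degrees; the focal length in pixels is half the picture's height over the tangent of half this angle, whatever the lens; pixels are square), "cx", "cy" (the principal point, pixels), "camera_from_world" (4x4, takes a point from world to camera coordinates). Camera axes: x right, y down, z forward; pixel columns grow to the right and rows downward; lengths in m; the calibration is good to about 2 mm. A picture is of the moment at which its call begins. There is no depth.
- env.hand_in(): hands the job in, once; it reports no verdict.
The state is a dict: "clock": time; "joint_pos": joint angles; "qvel": joint speeds; "tau": joint torques, N m; "tcp_pos": TCP position; "orientation": TCP orientation; "wrist_force": force on the tool from outside, world axes, zero at the start; "ft_torque": the same for the moment, N m; "finger_gap": finger opening in m.
Only numpy, scipy, OpenCV 4.12 (cv2) and the standard library are available. Lean on these libraries where they do the work, as an engineer would, in place of code of your own. Each camera call takes 0.05 s, during which the arm holds its last target.

## Task

Weigh the blue parts bin: press the yellow key to zero the scale while its plate is still empty, then push the bin, gently and without gripping or lifting it, along between the two guide rails until it stands wholly on the bright weigh plate, with neither the bin nor your fingers ever touching a rail. Take your fingers off the bin, and only then press the green key to record the weight. Do not press the yellow key again with the bin on the plate, and leave the other things on the bench where they are.

Things in the scene. Friction and masses are not known exactly. Their poses are not given: they have to be found in the camera images.
- scale: In-line bench scale, fixed, place and yaw vary. Origin: at bench height, below the lane's middle line. +x: push direction along the lane, +y across it, +z up. Along x: grey slide-on deck -170 to -12 mm, gap, steel weigh plate -8 to 160 mm. Key panel at y 78 to 130 mm, x 13 to 139 mm, top 68 mm up. On its -y side, 20 to 100 mm off the rail, stands a terminal 290 mm tall: travel above it.
- slide_deck: Grey slide-on deck of the scale, level, 112 mm wide, top 60 mm above the bench, fixed; same origin and axes as the scale.
- weigh_plate: Bright steel weigh plate, 168 mm along the lane, 112 mm wide, flush with the slide-on deck; fixed; same origin and axes as the scale.
- weigh_plate_mid (a point): Middle of the top of the weigh plate, 76 mm along +x from the scale's origin, 60 mm above the bench; axes as the scale. The bin belongs here, give or take 14 mm along the lane.
- rail_a: Guide rail on the scale's +y side: round steel bar of 10 mm on posts, axis 63 mm from the lane's middle line and 80 mm above the bench: inner face 58 mm from the middle, top 25 mm above the decks. Runs from -160 to 161 mm along x; flared outward from -160 to -201 mm (axis 80 mm from the middle there). Fixed; same origin and axes as the scale.
- rail_b: Guide rail on the scale's -y side, mirror image of rail_a. The clear width between the rails is 116 mm.
- parts_bin: Blue open plastic parts bin with a few nuts, 140 mm long, 100 mm wide, 52 mm high (low end wall 32 mm), 2 mm walls, 0.2 to 0.3 kg. Starts on the slide-on deck between the rails, nearly straight and centred. Origin: centre of its underside. Its +x axis points to its tall end, which faces the lane's entry: opposite to the scale's +x. z up.
- bin_push_face (a point): On the outside of the bin's tall end wall (100 mm wide, 52 mm high), in the middle of its width, 35 mm above the bin's underside: the place to push, higher than the rails.
- zero_key (a joint): Yellow zero key: travel in m, 0 released, 0.005 fully down; it counts as pressed above 0.0035. Spring-loaded, about 4 N fully down.
- zero_key_top (a point): Centre of the top of the yellow zero key, 89 mm above the bench: a round key of 26 mm diameter in a black 42 mm collar (9 mm lower) on the key panel, 104 mm to the +y side of the lane's middle line, 39 mm along x, outside the rail. Pressed straight down.
- record_key (a joint): Green record key: as the zero key.
- record_key_top (a point): Centre of the top of the green record key, 89 mm above the bench: the same kind of key, 74 mm further along +x than the yellow one. Pressed straight down.
- test_weight_1: Bystander: brass-coloured calibration weight, 38 mm across, 65 mm high; origin under its centre.
- test_weight_2: Bystander: silver calibration weight, 29 mm across, 49 mm high; origin under its centre.
- test_weight_3: Bystander: silver calibration weight, 23 mm across, 39 mm high; origin under its centre.
- blue_tape_small: Bystander: small roll of blue tape, 56 mm across, 19 mm high; origin under its centre.
- sample_jar: Bystander: white jar with yellow lid, 68 mm across, 73 mm high; origin under its centre.

How it is judged:
On the way, in this order (a step that is already met when the one before it is completed fails the run):
1. the yellow zero key is pressed down while the weigh plate is empty (value of joint zero_key above 0.0035 m and contact force between anything else and weigh_plate below 0.1 N), for 0.05 s.
2. the bin rests wholly on the weigh plate with nothing touching it (x of parts_bin in the frame of weigh_plate_mid between -0.014 and 0.014 m and contact force between parts_bin and weigh_plate above 1 N and contact force between parts_bin and slide_deck below 0.1 N and linear speed of parts_bin below 0.01 m/s and contact force between each of the arm, the fingers and parts_bin below 0.1 N), for 0.2 s.
3. the green record key is pressed down while the bin rests untouched on the weigh plate (value of joint record_key above 0.0035 m and contact force between each of the arm, the fingers and parts_bin below 0.1 N and x of parts_bin in the frame of weigh_plate_mid between -0.014 and 0.014 m and contact force between parts_bin and weigh_plate above 1 N and contact force between parts_bin and slide_deck below 0.1 N), for 0.05 s.
At the end, for the whole second after the job is handed in: The bin stands still and flat, wholly on the weigh plate (its middle within 14 mm of the plate's middle along the lane, no load on the slide-on deck, no contact with a rail), and both keys are released (x of parts_bin in the frame of weigh_plate_mid between -0.014 and 0.014 m and contact force between parts_bin and weigh_plate above 1 N and contact force between parts_bin and slide_deck below 0.1 N and linear speed of parts_bin below 0.01 m/s and angle between parts_bin's own z axis and vertical below 0.03 rad and value of joint each of zero_key, record_key below 0.0015 m and contact force between parts_bin and rail_a below 0.05 N and contact force between parts_bin and rail_b below 0.05 N); the robot touches nothing.
It fails at once if a guide rail is touched by the bin or the robot (contact force between anything else and rail_a above 0.15 N or contact force between anything else and rail_b above 0.15 N).
It fails at once if the bin is lifted, tipped, gripped or pushed roughly (over 20 N) (z of parts_bin in the frame of scale above 0.066 m or angle between parts_bin's own z axis and vertical above 0.1 rad or contact force between the fingers and parts_bin above 20 N).
It fails at once if the green key is pressed before the bin rests untouched on the weigh plate (value of joint record_key above 0.0035 m and not (x of parts_bin in the frame of weigh_plate_mid between -0.014 and 0.014 m and contact force between parts_bin and weigh_plate above 1 N and contact force between parts_bin and slide_deck below 0.1 N and contact force between each of the arm, the fingers and parts_bin below 0.1 N)).
It fails at once if the yellow key is pressed with load on the weigh plate (value of joint zero_key above 0.0035 m and contact force between anything else and weigh_plate above 0.3 N).
It fails at once if a bystander (weight, tape roll, jar) is moved by more than 20 mm (distance of any of test_weight_1, test_weight_2, test_weight_3, blue_tape_small, sample_jar from where it was at the start of the episode above 0.02 m).
It also fails if it takes over 66 s, if anything falls off the work surface, if the arm or the gripper's body presses on something with over 40 N, if the wrist force passes 120 N, or if a joint passes its speed limit or range.

## Working session

There is one attempt and no reset: what is moved stays moved. The work goes in short steps, Python scripts to look and compute and a tool call to move; the robot and the scene stay as the last step left them, time stands still between calls to the robot, and variables do not carry over. Pictures are saved under pics/ and viewed, and the job is handed in when it is done.

Besides the shell and the picture viewer there is one more tool, called after ">>>" as a command line: name --argument value ..., lists and objects as JSON in quotes. step_arm: Moves the arm, as the interface text tells. Its arguments: {"type":"object","properties":{"series":{"type":"array"},"newtons":{"type":"number"}},"required":["series"]}

```bash
mkdir -p pics; ls; python3 - <<'E'
from workcell import env
import cv2,numpy as np
s=env.get_state()
for k,v in s.items(): print(k,np.round(v,4))
for n in("top","side"):
    c=env.read_camera(n); cv2.imwrite(f"pics/{n}0.png",c["frame"][:,:,::-1])
    print(n,c["vertical_fov"],c["cx"],c["cy"],np.round(c["camera_from_world"],4).tolist())
E
```

```text
pics
clock 0.0
joint_pos [ 1.0244  0.314   0.045   1.3036 -0.      1.4312]
qvel [-0.0005 -0.0001 -0.001   0.001  -0.0016  0.0021]
tau [ 4.00000e-04 -4.80629e+01  2.98531e+01  1.94000e-02 -2.00000e-04
  0.00000e+00]
tcp_pos [0.2273 0.5276 0.2304]
orientation [-3.000e-04  2.020e-01  9.794e-01 -8.000e-04]
wrist_force [-0.101   0.5281 -0.0299]
ft_torque [0.0071 0.0325 0.0162]
finger_gap 0.0856
top 42.51912800123033 253.34814009571247 194.18989607612218 [[0.0094, -0.9999, 0.0083, -0.0424], [-0.9973, -0.0099, -0.0733, 0.5556], [0.0734, -0.0076, -0.9973, 1.3916], [0.0, 0.0, 0.0, 1.0]]
side 49.92499220193106 256.3418906819967 193.30356520695383 [[0.9548, -0.2971, 0.0056, -0.5413], [-0.1666, -0.5509, -0.8178, 0.1375], [0.246, 0.7799, -0.5755, 1.0533], [0.0, 0.0, 0.0, 1.0]]
```

View pics/top0.png

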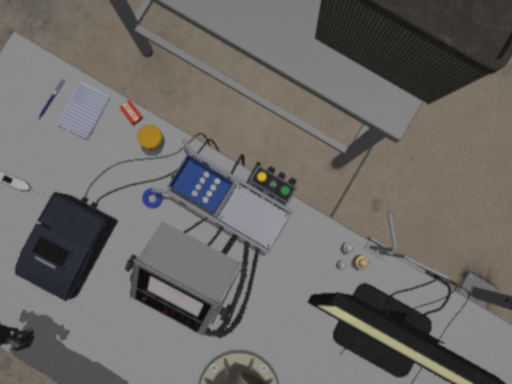

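View pics/side0.png

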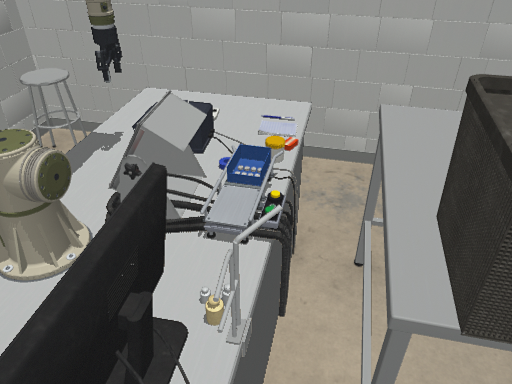

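```bash
cat > h.py <<'E'
import numpy as np,cv2
def cam(c):
    f=c["frame"].shape[0]/2/np.tan(np.radians(c["vertical_fov"]/2)); return f,c["cx"],c["cy"],np.array(c["camera_from_world"])
def p2w(c,u,v,z):
    f,cx,cy,T=cam(c); d=T[:3,:3].T@np.array([(u-cx)/f,(v-cy)/f,1]); o=-T[:3,:3].T@T[:3,3]
    return o+d*(z-o[2])/d[2]
def w2p(c,p):
    f,cx,cy,T=cam(c); q=T[:3,:3]@np.asarray(p)+T[:3,3]; return np.array([f*q[0]/q[2]+cx,f*q[1]/q[2]+cy])
def blob(c,lo,hi,box):
    u0,v0,u1,v1=box; h=cv2.cvtColor(c["frame"],cv2.COLOR_RGB2HSV); m=cv2.inRange(h,np.array(lo),np.array(hi)); k=np.zeros_like(m);k[v0:v1,u0:u1]=m[v0:v1,u0:u1]
    M=cv2.moments(k,True); return M["m10"]/M["m00"],M["m01"]/M["m00"],M["m00"],k
E
python3 - <<'E'
from workcell import env
from h import *
for n in("top","side"):
    c=env.read_camera(n); np.save(n+".npy",c,allow_pickle=True)
    if n=="top": by,bg=(250,165,275,190),(275,180,298,200); crop=(160,130,310,260)
    else: by,bg=(265,185,290,200),(258,202,285,218); crop=(190,130,310,240)
    for nm,lo,hi,b in(("yel",(18,100,80),(35,255,255),by),("grn",(45,80,40),(85,255,255),bg)):
        u,v,a,_=blob(c,lo,hi,b); print(n,nm,round(u,1),round(v,1),a,np.round(p2w(c,u,v,.089),4))
    a=c["frame"][crop[1]:crop[3],crop[0]:crop[2],::-1]
    cv2.imwrite(f"pics/{n}c.png",cv2.resize(a,None,fx=5,fy=4.6 if 0 else 5,interpolation=cv2.INTER_CUBIC)[:600*2])
    im=cv2.resize(a,None,fx=5,fy=5,interpolation=cv2.INTER_CUBIC); im=im if im.shape[0]<=600 else cv2.resize(a,None,fx=600/a.shape[0],fy=600/a.shape[0],interpolation=cv2.INTER_CUBIC); cv2.imwrite(f"pics/{n}c.png",im); print(im.shape)
E
```

```text
top yel 261.4 176.1 89.0 [ 0.6006 -0.0582  0.089 ]
top grn 284.7 190.1 89.0 [ 0.5631 -0.1219  0.089 ]
(600, 692, 3)
side yel 274.8 193.7 65.0 [ 0.5977 -0.0652  0.089 ]
side grn 268.8 208.1 54.0 [ 0.5619 -0.1207  0.089 ]
(550, 600, 3)
```

View pics/topc.png

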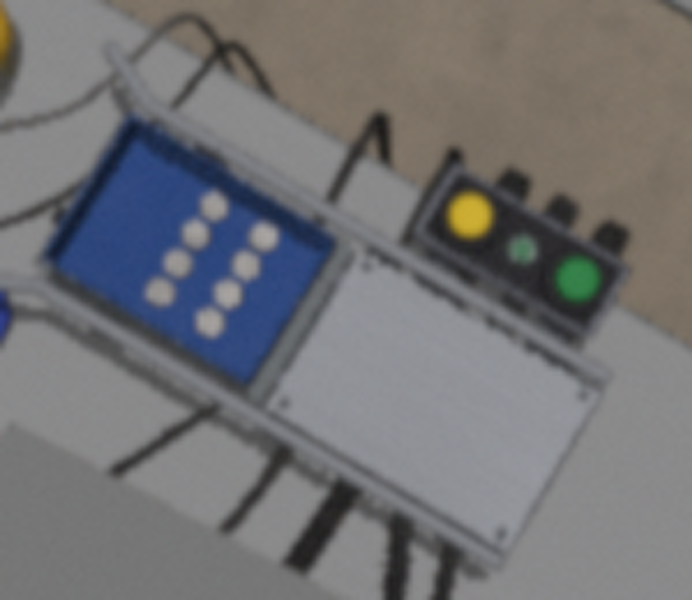

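View pics/sidec.png

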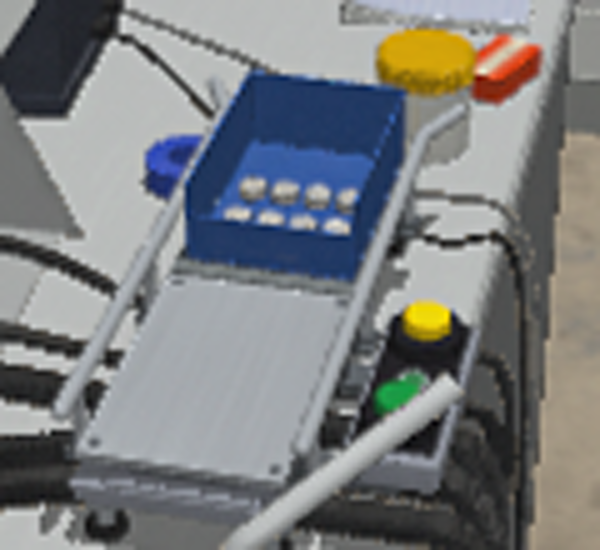

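```bash
cat >> h.py <<'E'
def S(pose,p):
    x,y,t=pose; a,b=np.cos(t),np.sin(t); return np.array([x+a*p[0]-b*p[1],y+b*p[0]+a*p[1],p[2]])
def overlay(c,crop,k,polys,name):
    a=c["frame"][crop[1]:crop[3],crop[0]:crop[2],::-1]; im=cv2.resize(a,None,fx=k,fy=k,interpolation=cv2.INTER_CUBIC)
    for pl,col in polys:
        q=[((w2p(c,p)+.5-np.array(crop[:2]))*k) for p in pl]
        cv2.polylines(im,[np.int32(np.round(q))],False,col,1,cv2.LINE_AA)
    cv2.imwrite(name,im)
def polys(pose,bin=None):
    R=lambda pts:[S(pose,p) for p in pts]
    out=[(R([(-.008,-.056,.06),(.16,-.056,.06),(.16,.056,.06),(-.008,.056,.06),(-.008,-.056,.06)]),(0,0,255))]
    for s in(1,-1): out.append((R([(-.201,s*.08,.08),(-.16,s*.063,.08),(.161,s*.063,.08)]),(0,255,0)))
    for x in(.039,.113): out.append((R([(x+.013*np.cos(t),.104+.013*np.sin(t),.089) for t in np.linspace(0,6.3,20)]),(255,0,255)))
    if bin is not None:
        Rb=lambda pts:[S(bin,p) for p in pts]
        x,y=.07,.05
        out.append((Rb([(-x,-y,.092),(-x,y,.092)]),(0,255,255)))
        out.append((Rb([(x,-y,.112),(x,y,.112)]),(0,255,255)))
        out.append((Rb([(x,-y,.06),(-x,-y,.06),(-x,y,.06),(x,y,.06),(x,-y,.06)]),(255,255,0)))
    return out
E
python3 - <<'E'
from h import *
from scipy.optimize import least_squares
c=np.load("top.npy",allow_pickle=True).item()
k=600/130
obs=[((.039,.104,.089),(261.4,176.1)),((.113,.104,.089),(284.7,190.1))]
for p,q in [((.16,-.056,.06),(500,560)),((-.008,.056,.06),(352,247)),((.161,.063,.08),(605,378)),((.161,-.063,.08),(495,566)),((-.16,.063,.08),(150,108)),((-.16,-.063,.08),(48,290)),((-.201,.08,.08),(110,48))]:
    obs.append((p,(q[0]/k+160-.5,q[1]/k+130-.5)))
r=lambda P:np.concatenate([w2p(c,S(P,p))-q for p,q in obs])
s=least_squares(r,[.63,.0,-2.1],loss="soft_l1"); print(s.x.round(4)); print(s.fun.reshape(-1,2).round(1))
s2=s.x; np.save("scale.npy",s2)
b=S(s2,(-.085,0,0)); bp=[b[0],b[1],s2[2]+np.pi]
overlay(c,(160,130,310,260),k,polys(s2,bp),"pics/ov_top.png")
d=np.load("side.npy",allow_pickle=True).item()
overlay(d,(190,130,310,240),5,polys(s2,bp),"pics/ov_side.png")
E
```

```text
[ 0.5298  0.0293 -2.1052]
[[-0.3  0.4]
 [-0.3  0.4]
 [ 0.6 -1.2]
 [ 1.7  0.6]
 [ 0.9  1.2]
 [ 1.   0.2]
 [-0.5 -0.6]
 [-2.6 -1. ]
 [-1.2 -0.4]]
```

View pics/ov_top.png

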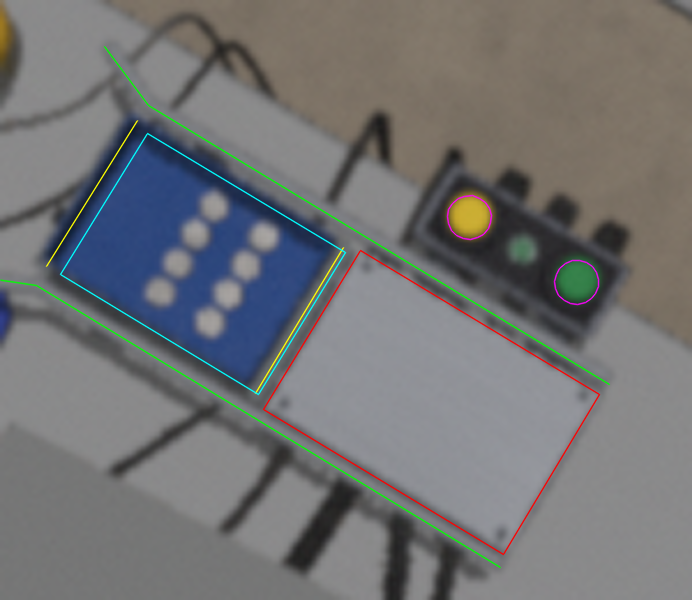

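View pics/ov_side.png

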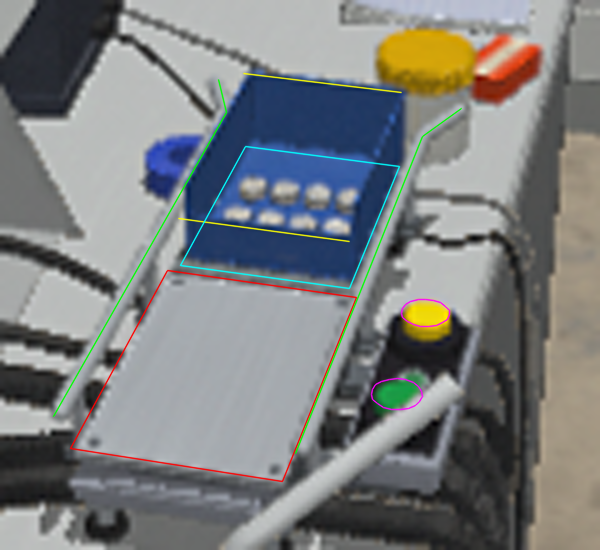

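>>> step_arm --series '[[[0, 0, 6], 0, 128], [[0, 0, 12], 0, 255], [[3.5, -5, 13], -0.18, 255], [[7, -10, 13], -0.36, 255], [[10.5, -15, 13], -0.54, 255]]' --newtons 20

```text
clock: 0.82
tcp_pos: [0.3331, 0.3766, 0.3609]
orientation: [-0.0, 0.458, 0.889, -0.0]
wrist_force: [1.4, 0.5, 0.0]
finger_gap: -0.0
```

>>> step_arm --series '[[[3, -5, 0], -0.18, 255], [[6, -10, 0], -0.36, 255], [[9, -15, 0], -0.54, 255], [[12, -20, 0], -0.72, 255], [[15, -25, 0], -0.9, 255]]'

```text
clock: 1.45
tcp_pos: [0.4837, 0.1248, 0.3609]
orientation: [-0.0, 0.801, 0.599, 0.0]
wrist_force: [0.4, 0.2, 0.2]
finger_gap: 0.0002
```

>>> step_arm --series '[[[3, -5, 0], -0.12, 255], [[6, -10, 0], -0.25, 255], [[9, -14, 0], -0.25, 255], [[11.5, -18, 0], -0.25, 255], [[11.5, -18, 0], -0.25, 255]]'

```text
clock: 2.08
tcp_pos: [0.6, -0.0583, 0.3588]
orientation: [-0.001, 0.87, 0.492, -0.001]
wrist_force: [-0.7, 0.5, -0.1]
finger_gap: -0.0003
```

```bash
python3 - <<'E'
from workcell import env
from h import *
s=env.get_state(); print(s["tcp_pos"],s["orientation"],s["joint_pos"]); sc=np.load("scale.npy"); print([S(sc,p).round(4) for p in((.039,.104,.089),(.113,.104,.089))])
q=s["orientation"]; print("jaw",np.arctan2(2*q[2]**2-1,2*q[1]*q[2]),"want",sc[2]+np.pi/2)
E
```

```text
[ 0.59997152 -0.05828806  0.35879784] [-7.55734592e-04  8.70361378e-01  4.92412152e-01 -8.79539273e-04] [-2.29914270e-01  3.83858921e-01  4.57380534e-01  1.64663577e+00
 -8.10183143e-05  1.88195967e+00]
[array([ 0.5994, -0.0573,  0.089 ]), array([ 0.5617, -0.1209,  0.089 ])]
jaw -0.541078674934833 want -0.5343867967803742
```

>>> step_arm --series '[[[0, 0, -6], 0, 255], [[0, 0, -12], 0, 255], [[0, 0, -18], 0, 255], [[0, 0, -24], 0, 255], [[0, 0, -24], 0, 255]]'

```text
clock: 2.7
tcp_pos: [0.595, -0.0563, 0.1141]
orientation: [-0.005, 0.87, 0.493, -0.005]
wrist_force: [-1.1, 0.8, 0.6]
finger_gap: 0.0002
```

```bash
python3 - <<'E'
from workcell import env
from h import *
print(env.get_state()["tcp_pos"])
for n,crop,k in(("top",(160,110,310,240),600/130),("side",(190,100,310,220),5)):
    c=env.read_camera(n); overlay(c,crop,k,polys(np.load("scale.npy")),f"pics/{n}_k.png")
E
```

```text
[ 0.59498424 -0.05634169  0.11407193]
```

View pics/side_k.png

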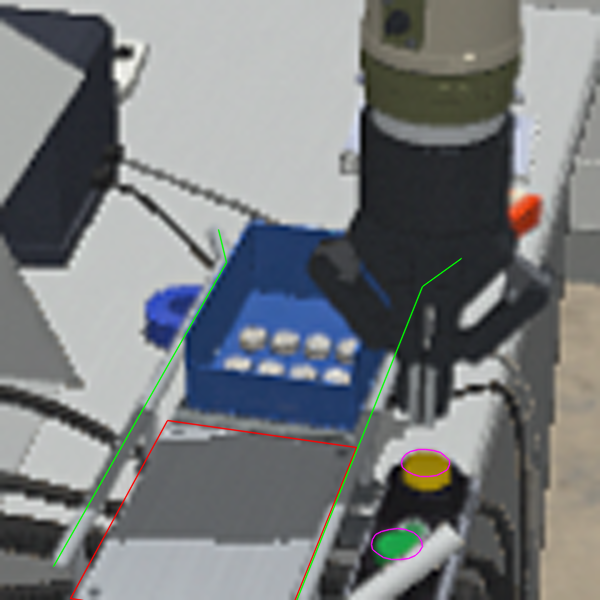

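View pics/top_k.png

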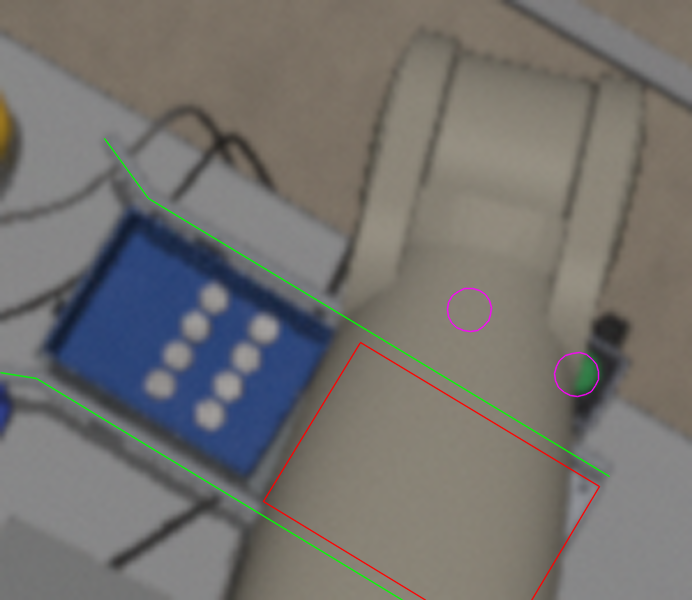

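>>> step_arm --series '[[[0.5, -0.1, -1], 0, 255], [[0.5, -0.1, -1.8], 0, 255], [[0.5, -0.1, -1.8], 0, 255]]'

```text
clock: 3.18
tcp_pos: [0.6054, -0.0588, 0.1025]
orientation: [-0.001, 0.87, 0.493, -0.001]
wrist_force: [-0.6, -0.0, -0.2]
finger_gap: 0.0
```

>>> step_arm --series '[[[-0.4, 0.1, -0.5], 0, 255], [[-0.4, 0.1, -0.5], 0, 255], [[-0.4, 0.1, -0.5], 0, 255]]'

```text
clock: 3.55
tcp_pos: [0.6013, -0.0579, 0.0976]
orientation: [-0.001, 0.87, 0.493, -0.001]
wrist_force: [-0.2, -0.7, 0.1]
finger_gap: -0.0001
```

Precise when settled. Press to about 0.0842.

>>> step_arm --series '[[[0, 0, -0.7], 0, 255], [[0, 0, -1.1], 0, 255], [[0, 0, -1.35], 0, 255], [[0, 0, -1.35], 0, 255]]'

```text
clock: 4.05
tcp_pos: [0.6015, -0.0579, 0.0844]
orientation: [-0.0, 0.87, 0.493, -0.0]
wrist_force: [-0.9, -0.1, 4.5]
finger_gap: -0.0002
```

>>> step_arm --series '[[[0, 0, -0.05], 0, 255], [[0, 0, -0.05], 0, 255]]'

```text
clock: 4.3
tcp_pos: [0.6015, -0.0579, 0.0841]
orientation: [-0.0, 0.87, 0.493, -0.0]
wrist_force: [-0.6, 0.5, 4.9]
finger_gap: 0.0001
```

```bash
python3 - <<'E'
from workcell import env
s=env.get_state(); print(s["tcp_pos"],s["wrist_force"])
E
```

```text
[ 0.60151085 -0.05788585  0.08408652] [-0.5595446   0.48986136  4.88355823]
```

```bash
python3 - <<'E'
from h import *
sc=np.load("scale.npy")
for x in(-.23,-.21,-.158,-.05,.006-.011): print(x,S(sc,(x,0,0)).round(4)[:2])
E
```

```text
-0.23 [0.6469 0.2272]
-0.21 [0.6368 0.21  ]
-0.158 [0.6103 0.1652]
-0.05 [0.5553 0.0723]
-0.004999999999999999 [0.5323 0.0336]
```

>>> step_arm --series '[[[0, 0, 3], 0, 255], [[0, 0, 9], 0, 255], [[0, 0, 15], 0, 200], [[0, 0, 21], 0, 150], [[0, 0, 26], 0, 110]]'

```text
clock: 4.92
tcp_pos: [0.6015, -0.0579, 0.3462]
orientation: [0.0, 0.87, 0.493, 0.0]
wrist_force: [-0.1, -0.2, 0.3]
finger_gap: 0.0484
```

>>> step_arm --series '[[[0.9, 5.4, 0], 0, 110], [[1.8, 10.8, 0], 0, 110], [[2.7, 16.2, 0], 0, 110], [[3.6, 21.6, 0], 0, 110], [[3.9, 28, 0], 0, 110]]'

```text
clock: 5.55
tcp_pos: [0.6408, 0.2219, 0.3452]
orientation: [0.0, 0.87, 0.492, -0.0]
wrist_force: [-0.3, 0.4, 0.8]
finger_gap: 0.0482
```

>>> step_arm --series '[[[0, 0, -4], 0, 110], [[0, 0, -8], 0, 110], [[0, 0, -12], 0, 110], [[0, 0, -12], 0, 110]]'

```text
clock: 6.05
tcp_pos: [0.6381, 0.2214, 0.2205]
orientation: [-0.001, 0.87, 0.492, -0.005]
wrist_force: [0.0, -0.2, -0.4]
finger_gap: 0.0484
```

```bash
python3 - <<'E'
from workcell import env
from h import *
s=env.get_state();print(s["tcp_pos"],s["joint_pos"])
for n in("top","side"):
    c=env.read_camera(n); cv2.imwrite(f"pics/{n}_a.png",c["frame"][:,:,::-1])
E
```

```text
[0.63811068 0.22138681 0.22051499] [ 2.15345863e-01  5.30165554e-01  3.48427870e-01  1.39886159e+00
 -2.71647871e-04  2.32756351e+00]
```

View pics/side_a.png

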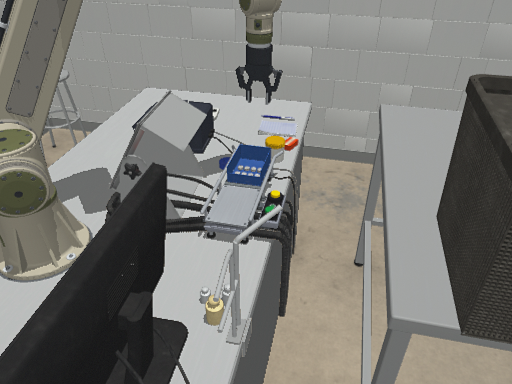

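View pics/top_a.png

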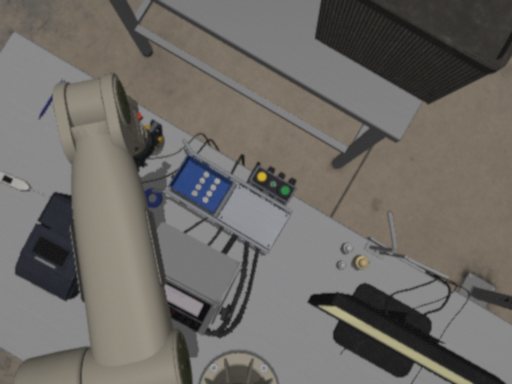

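```bash
python3 - <<'E'
from h import *
c=np.load("top.npy",allow_pickle=True).item();d=np.load("side.npy",allow_pickle=True).item()
p=(.638,.2214,.2205); print(w2p(c,p),w2p(d,p)); 
print("jar",p2w(c,150.5,136.5,.073),"tape",p2w(c,152,198,.019), p2w(d,276,141,.073))
sc=np.load("scale.npy")
for q in (p2w(c,150.5,136.5,.073),p2w(c,152,198,.019)):
    a,b=np.cos(sc[2]),np.sin(sc[2]); e=q[:2]-sc[:2]; print("in scale",a*e[0]+b*e[1],-b*e[0]+a*e[1])
# bin low/tall edges
k=600/130
for nm,u,v,z in(("lowR",335,243,.092),("lowL",248,385,.092),("tallR",131,118,.112),("tallL",45,261,.112)):
    q=p2w(c,u/k+159.5,v/k+129.5,z); e=q[:2]-sc[:2]; print(nm,round(a*e[0]+b*e[1],4),round(-b*e[0]+a*e[1],4))
E
```

```text
[149.52509419 154.02804274] [257.44048882 104.28711749]
jar [0.70972721 0.25015639 0.073     ] tape [0.54227721 0.25251499 0.019     ] [0.71072223 0.24294264 0.073     ]
in scale -0.2817290790090473 0.042346278655606445
in scale -0.1984743187751087 -0.10295929780403165
lowR -0.0205 0.0496
lowL -0.0206 -0.0482
tallR -0.1586 0.0493
tallL -0.1572 -0.0477
```

>>> step_arm --series '[[[0, -0.6, -5], 0, 110], [[-0.1, -1.1, -10], 0.006, 110], [[-0.1, -1.1, -13], 0.006, 110], [[-0.1, -1.1, -13.2], 0.006, 110], [[-0.1, -1.1, -13.2], 0.006, 110]]'

```text
clock: 6.78
tcp_pos: [0.6419, 0.2112, 0.0966]
orientation: [0.001, 0.869, 0.495, 0.002]
wrist_force: [-0.2, 0.5, -0.2]
finger_gap: 0.0488
```

```bash
cat >> h.py <<'E'
def inS(sc,q):
    a,b=np.cos(sc[2]),np.sin(sc[2]); e=np.asarray(q)[:2]-sc[:2]; return np.array([a*e[0]+b*e[1],-b*e[0]+a*e[1]])
E
cat > st.py <<'E'
from workcell import env
from h import *
s=env.get_state(); sc=np.load("scale.npy"); q=s["orientation"]
print(s["clock"],s["tcp_pos"].round(4) if hasattr(s["tcp_pos"],"round") else s["tcp_pos"],"scale xy",inS(sc,s["tcp_pos"]).round(4),"jaw err",round(np.arctan2(2*q[2]**2-1,2*q[1]*q[2])-sc[2]-np.pi/2,4),s["finger_gap"],np.round(s["wrist_force"],2))
E
python3 st.py; python3 - <<'E'
from workcell import env
from h import *
sc=np.load("scale.npy")
for n,crop,k in(("top",(100,90,250,220),600/130),("side",(190,70,310,190),5)):
    c=env.read_camera(n); overlay(c,crop,k,polys(sc),f"pics/{n}_b.png")
E
```

```text
6.775 [0.6419 0.2112 0.0966] scale xy [-0.2136  0.0039] jaw err -0.0014 0.04880127777638577 [-0.16  0.45 -0.24]
```

View pics/side_b.png

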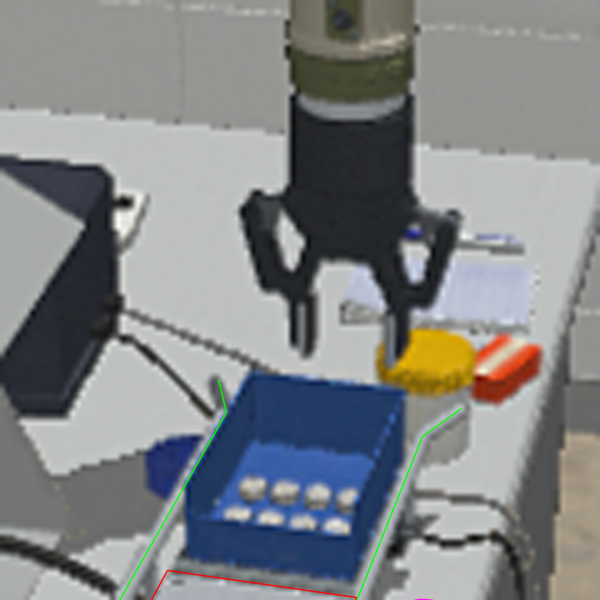

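View pics/top_b.png

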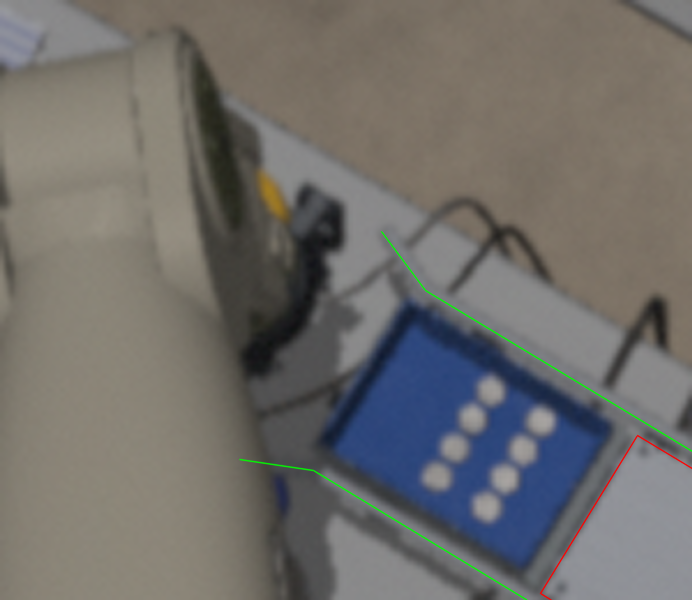

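>>> step_arm --series '[[[-0.3, 0.2, -0.8], 0, 110], [[-0.3, 0.2, -0.8], 0, 110], [[-0.3, 0.2, -0.8], 0, 110]]'

```text
clock: 7.25
tcp_pos: [0.6389, 0.2134, 0.089]
orientation: [0.001, 0.869, 0.495, 0.002]
wrist_force: [0.0, -0.7, 0.5]
finger_gap: 0.0487
```

```bash
python3 st.py
```

```text
7.25 [0.6389 0.2134 0.089 ] scale xy [-2.14e-01  1.00e-04] jaw err -0.0011 0.048678922166680925 [ 0.03 -0.69  0.51]
```

>>> step_arm --series '[[[-0.6, -1.0, 0], 0, 110], [[-1.2, -2.0, 0], 0, 110], [[-1.8, -3.0, 0], 0, 110], [[-1.8, -3.0, 0], 0, 110]]'

```text
clock: 7.75
tcp_pos: [0.6203, 0.1822, 0.0892]
orientation: [0.001, 0.869, 0.494, 0.002]
wrist_force: [-0.5, -0.5, -0.8]
finger_gap: 0.0484
```

```bash
python3 st.py
```

```text
7.75 [0.6203 0.1822 0.0892] scale xy [-0.1777  0.    ] jaw err -0.0025 0.048384404936354396 [-0.49 -0.52 -0.84]
```

Now a slow push, 4 mm per row.

>>> step_arm --series '[[[-0.15, -0.25, 0], 0, 110], [[-0.3, -0.5, 0], 0, 110], [[-0.5, -0.85, 0], 0, 110], [[-0.7, -1.2, 0], 0, 110], [[-0.9, -1.5, 0], 0, 110]]'

```text
clock: 8.38
tcp_pos: [0.6114, 0.1672, 0.0893]
orientation: [0.001, 0.869, 0.494, 0.002]
wrist_force: [1.0, 0.3, -0.3]
finger_gap: 0.0485
```

```bash
python3 st.py
```

```text
8.375 [0.6114 0.1672 0.0893] scale xy [-1.602e-01 -1.000e-04] jaw err -0.0023 0.04845760541003245 [ 0.98  0.28 -0.31]
```

>>> step_arm --series '[[[-0.2, -0.35, 0], 0, 110], [[-0.4, -0.7, 0], 0, 110], [[-0.6, -1.0, 0], 0, 110], [[-0.8, -1.35, 0], 0, 110], [[-1.0, -1.7, 0], 0, 110]]'

```text
clock: 9.0
tcp_pos: [0.6012, 0.1499, 0.0893]
orientation: [0.001, 0.869, 0.494, 0.002]
wrist_force: [0.2, 0.8, 0.1]
finger_gap: 0.0485
```

```bash
python3 st.py; cat > pic.py <<'E'
import sys
from workcell import env
from h import *
sc=np.load("scale.npy"); t=sys.argv[1]
for n,crop,k in(("top",(160,130,310,260),600/130),("side",(190,100,310,220),5)):
    c=env.read_camera(n); np.save(f"{n}_{t}.npy",c,allow_pickle=True); overlay(c,crop,k,polys(sc),f"pics/{n}_{t}.png")
E
python3 pic.py p1
```

```text
9.0 [0.6012 0.1499 0.0893] scale xy [-0.1402  0.    ] jaw err -0.0023 0.04849477538758151 [0.24 0.76 0.15]
```

View pics/side_p1.png

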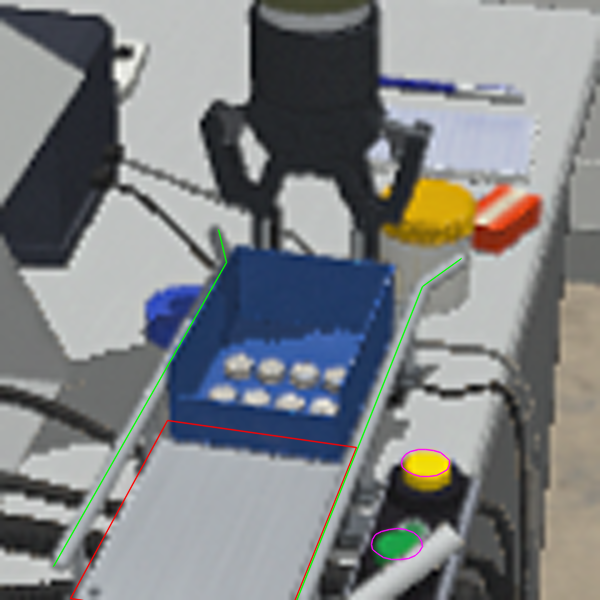

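View pics/top_p1.png

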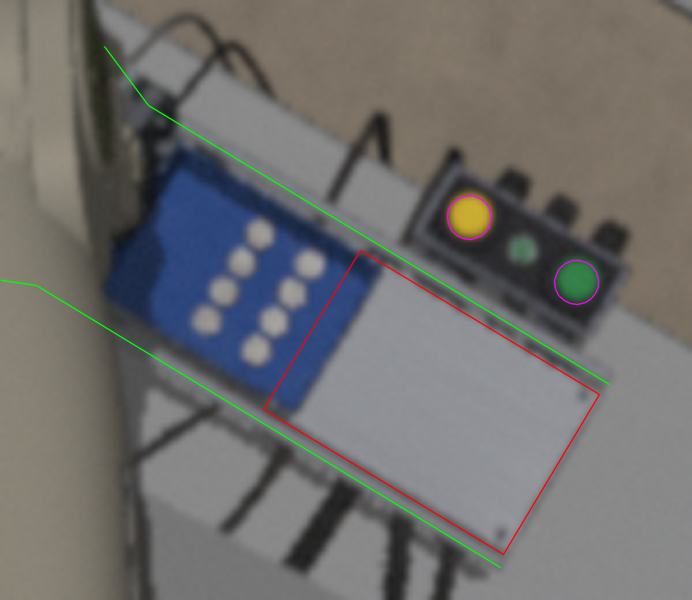

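>>> step_arm --series '[[[-0.25, -0.43, 0], 0, 110], [[-0.5, -0.86, 0], 0, 110], [[-0.76, -1.29, 0], 0, 110], [[-1.02, -1.72, 0], 0, 110], [[-1.27, -2.15, 0], 0, 110]]'

```text
clock: 9.72
tcp_pos: [0.5881, 0.1278, 0.0892]
orientation: [0.001, 0.869, 0.494, 0.002]
wrist_force: [0.6, 1.4, 0.3]
finger_gap: 0.0484
```

>>> step_arm --series '[[[-0.25, -0.43, 0], 0, 110], [[-0.5, -0.86, 0], 0, 110], [[-0.76, -1.29, 0], 0, 110], [[-1.02, -1.72, 0], 0, 110], [[-1.27, -2.15, 0], 0, 110]]'

```text
clock: 10.35
tcp_pos: [0.5752, 0.106, 0.0892]
orientation: [0.001, 0.869, 0.494, 0.002]
wrist_force: [0.4, 1.4, 0.7]
finger_gap: 0.0489
```

```bash
python3 st.py; python3 pic.py p2
```

```text
10.35 [0.5752 0.106  0.0892] scale xy [-0.0891 -0.    ] jaw err -0.0028 0.048924087500026324 [0.44 1.41 0.67]
```

View pics/side_p2.png

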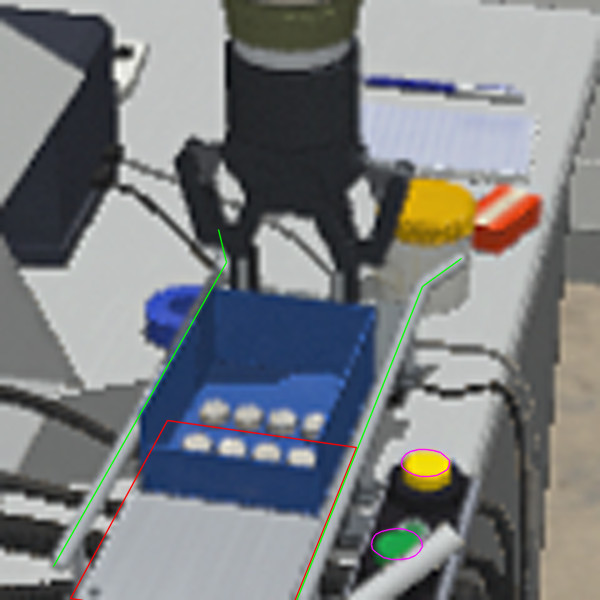

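View pics/top_p2.png

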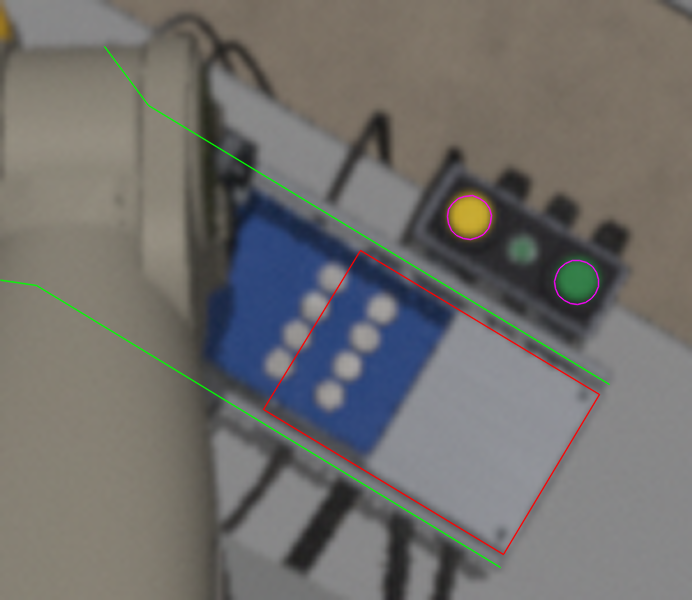

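```bash
cat > nuts.py <<'E'
import sys
from h import *
sc=np.load("scale.npy")
def nuts(c):
    h=cv2.cvtColor(c["frame"],cv2.COLOR_RGB2HSV); blue=cv2.inRange(h,np.array((105,120,30)),np.array((125,255,255)))
    blue[:130]=0;blue[260:]=0;blue[:,:166]=0
    cl=cv2.morphologyEx(blue,cv2.MORPH_CLOSE,np.ones((9,9),np.uint8)); m=cl&~blue
    g=c["frame"].astype(float); sat=h[:,:,1].astype(float)
    w=np.clip((150-sat)/100,0,1)*(cl>0)*(h[:,:,2]>90)
    n,l,s,ce=cv2.connectedComponentsWithStats((w>.3).astype(np.uint8)); out=[]
    for i in range(1,n):
        if 8<=s[i,4]<=60:
            ys,xs=np.nonzero(l==i); ww=w[ys,xs]; out.append(inS(sc,p2w(c,(xs*ww).sum()/ww.sum(),(ys*ww).sum()/ww.sum(),.068)))
    return np.array(out)
a=nuts(np.load("top.npy",allow_pickle=True).item()); b=nuts(np.load(f"top_{sys.argv[1]}.npy",allow_pickle=True).item())
print(len(a),len(b)); 
from scipy.optimize import linear_sum_assignment
d=b.mean(0)-a.mean(0) if len(a)==len(b) else np.array([float(sys.argv[2]),0])
C=np.linalg.norm((a+d)[:,None]-b[None],axis=2); i,j=linear_sum_assignment(C); ok=C[i,j]<.008; A,B=a[i[ok]],b[j[ok]]
H=(A-A.mean(0)).T@(B-B.mean(0)); ang=np.arctan2(H[0,1]-H[1,0],H[0,0]+H[1,1]); R=np.array([[np.cos(ang),-np.sin(ang)],[np.sin(ang),np.cos(ang)]])
c0=np.array([-.089,.0008]); c1=R@(c0-A.mean(0))+B.mean(0); print("n",ok.sum(),"bin centre",c1.round(4),"dyaw",ang.round(4),"res",np.abs((A-A.mean(0))@R.T+B.mean(0)-B).max().round(4))
E
python3 nuts.py p1; python3 nuts.py p2
```

```text
0 0
0 0nuts.py:18: RuntimeWarning: Mean of empty slice.
  d=b.mean(0)-a.mean(0) if len(a)==len(b) else np.array([float(sys.argv[2]),0])
  ret = ret.dtype.type(ret / rcount)
Traceback (most recent call last):
  File "nuts.py", line 19, in <module>
    C=np.linalg.norm((a+d)[:,None]-b[None],axis=2); i,j=linear_sum_assignment(C); ok=C[i,j]<.008; A,B=a[i[ok]],b[j[ok]]
numpy.exceptions.AxisError: axis 2 is out of bounds for array of dimension 2
nuts.py:18: RuntimeWarning: Mean of empty slice.
  d=b.mean(0)-a.mean(0) if len(a)==len(b) else np.array([float(sys.argv[2]),0])
  ret = ret.dtype.type(ret / rcount)
Traceback (most recent call last):
  File "nuts.py", line 19, in <module>
    C=np.linalg.norm((a+d)[:,None]-b[None],axis=2); i,j=linear_sum_assignment(C); ok=C[i,j]<.008; A,B=a[i[ok]],b[j[ok]]
numpy.exceptions.AxisError: axis 2 is out of bounds for array of dimension 2
```

```bash
python3 - <<'E'
from h import *
c=np.load("top.npy",allow_pickle=True).item(); h=cv2.cvtColor(c["frame"],cv2.COLOR_RGB2HSV)
for p in ((206,174),(215,186),(200,200),(185,185)): print(p,h[p[1]-1:p[1]+2,p[0]-1:p[0]+2].reshape(-1,3).tolist())
E
sed -i 's/^    cl=.*/    cl=cv2.morphologyEx(blue,cv2.MORPH_CLOSE,np.ones((11,11),np.uint8)); cl=cv2.erode(cl,np.ones((5,5),np.uint8))/; s/\*(h\[:,:,2\]>90)//; s/(150-sat)\/100/(140-sat)\/80/' nuts.py; python3 nuts.py p1 2>&1|tail -3; python3 nuts.py p2 2>&1|tail -3
```

```text
(206, 174) [[0, 5, 152], [0, 3, 153], [150, 2, 146], [8, 7, 153], [18, 8, 155], [12, 8, 156], [12, 9, 149], [8, 7, 153], [6, 8, 153]]
(215, 186) [[120, 18, 140], [114, 42, 129], [113, 96, 120], [170, 5, 150], [120, 15, 140], [113, 82, 122], [15, 7, 152], [130, 11, 141], [114, 75, 119]]
(200, 200) [[111, 151, 127], [111, 155, 125], [111, 137, 125], [111, 148, 126], [110, 157, 125], [112, 137, 123], [111, 150, 126], [111, 156, 126], [111, 144, 122]]
(185, 185) [[110, 161, 122], [110, 164, 123], [110, 163, 125], [110, 164, 123], [110, 164, 123], [110, 162, 124], [110, 164, 123], [111, 165, 124], [110, 162, 123]]
    return sqrt(add.reduce(s, axis=axis, keepdims=keepdims))
                ~~~~~~~~~~^^^^^^^^^^^^^^^^^^^^^^^^^^^^^^^^^
numpy.exceptions.AxisError: axis 2 is out of bounds for array of dimension 2
    return sqrt(add.reduce(s, axis=axis, keepdims=keepdims))
                ~~~~~~~~~~^^^^^^^^^^^^^^^^^^^^^^^^^^^^^^^^^
numpy.exceptions.AxisError: axis 2 is out of bounds for array of dimension 2
```

```bash
sed -i 's/(w>.3).astype/(w>.6).astype/; s/^    cl=.*/    cl=cv2.morphologyEx(blue,cv2.MORPH_CLOSE,np.ones((15,15),np.uint8)); cl=cv2.erode(cl,np.ones((7,7),np.uint8))/' nuts.py
sed -i 's/^    n,l,s,ce=.*/&; print(n,s[1:,4].tolist())/' nuts.py
python3 nuts.py p1 2>&1|grep -v File; python3 nuts.py p2 2>&1|tail -4
```

```text
nuts.py:18: RuntimeWarning: Mean of empty slice.
  d=b.mean(0)-a.mean(0) if len(a)==len(b) else np.array([float(sys.argv[2]),0])
  ret = ret.dtype.type(ret / rcount)
3 [161, 162]
3 [161, 163]
0 0
Traceback (most recent call last):
numpy.exceptions.AxisError: axis 2 is out of bounds for array of dimension 2
    return sqrt(add.reduce(s, axis=axis, keepdims=keepdims))
                ~~~~~~~~~~^^^^^^^^^^^^^^^^^^^^^^^^^^^^^^^^^
numpy.exceptions.AxisError: axis 2 is out of bounds for array of dimension 2
```

```bash
sed -i 's/(w>.6).astype/((sat<45)*(cl>0)).astype/' nuts.py
python3 nuts.py p1 2>&1|tail -4; python3 nuts.py p2 2>&1|tail -4
```

```text
7 [26, 26, 29, 25, 83, 29]
7 [29, 26, 28, 25, 86, 27]
5 5
n 5 bin centre [-0.0566  0.0008] dyaw 0.005 res 0.0005
  File "nuts.py", line 18, in <module>
    d=b.mean(0)-a.mean(0) if len(a)==len(b) else np.array([float(sys.argv[2]),0])
                                                                 ~~~~~~~~^^^
IndexError: list index out of range
```

```bash
sed -i 's/sat<45/sat<22/; s/8<=s\[i,4\]<=60/8<=s[i,4]<=40/' nuts.py
python3 nuts.py p1 .032 2>&1|tail -4; python3 nuts.py p2 .084 2>&1|tail -4
```

```text
9 [22, 19, 22, 21, 21, 20, 21, 23]
9 [24, 18, 21, 21, 22, 19, 22, 24]
8 8
n 8 bin centre [-0.0564  0.0006] dyaw 0.0033 res 0.0011
9 [22, 19, 22, 21, 21, 20, 21, 23]
9 [18, 22, 22, 21, 24, 22, 21, 20]
8 8
n 8 bin centre [-0.0054  0.0006] dyaw 0.0012 res 0.0012
```

>>> step_arm --series '[[[-0.25, -0.43, 0], 0, 110], [[-0.5, -0.86, 0], 0, 110], [[-0.76, -1.29, 0], 0, 110], [[-1.02, -1.72, 0], 0, 110], [[-1.27, -2.15, 0], 0, 110]]'

```text
clock: 11.08
tcp_pos: [0.5621, 0.0838, 0.0893]
orientation: [0.001, 0.87, 0.494, 0.001]
wrist_force: [0.8, 0.5, 0.3]
finger_gap: 0.0487
```

>>> step_arm --series '[[[-0.25, -0.43, 0], 0, 110], [[-0.5, -0.86, 0], 0, 110], [[-0.76, -1.29, 0], 0, 110], [[-1.02, -1.72, 0], 0, 110], [[-1.27, -2.15, 0], 0, 110]]'

```text
clock: 11.7
tcp_pos: [0.5492, 0.0621, 0.0893]
orientation: [0.001, 0.87, 0.494, 0.001]
wrist_force: [1.2, 1.1, -0.6]
finger_gap: 0.0488
```

```bash
python3 st.py; python3 pic.py p3; python3 nuts.py p3 .134 2>&1|tail -2
```

```text
11.7 [0.5492 0.0621 0.0893] scale xy [-0.0381 -0.    ] jaw err -0.0034 0.04878161524583396 [ 1.21  1.06 -0.63]
8 8
n 8 bin centre [0.0459 0.0003] dyaw 0.0077 res 0.0013
```

View pics/top_p3.png

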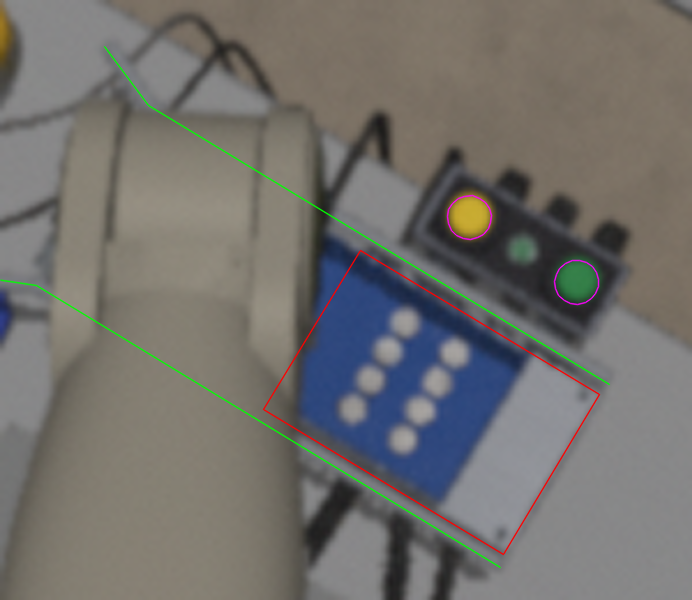

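>>> step_arm --series '[[[-0.2, -0.35, 0], 0, 110], [[-0.4, -0.7, 0], 0, 110], [[-0.6, -1.05, 0], 0, 110], [[-0.8, -1.38, 0], 0, 110], [[-1.0, -1.72, 0], 0, 110]]'

```text
clock: 12.42
tcp_pos: [0.5388, 0.0443, 0.0893]
orientation: [0.001, 0.87, 0.494, 0.001]
wrist_force: [0.4, 1.6, -0.1]
finger_gap: 0.0489
```

>>> step_arm --series '[[[-0.15, -0.26, 0], 0, 110], [[-0.3, -0.52, 0], 0, 110], [[-0.43, -0.74, 0], 0, 110], [[-0.43, -0.74, 0], 0, 110]]'

```text
clock: 12.92
tcp_pos: [0.5343, 0.0366, 0.0892]
orientation: [0.001, 0.87, 0.493, 0.001]
wrist_force: [0.1, 0.6, -0.2]
finger_gap: 0.0484
```

```bash
python3 st.py; python3 pic.py p4; python3 nuts.py p4 .164 2>&1|tail -2
```

```text
12.925 [0.5343 0.0366 0.0892] scale xy [-0.0085  0.0001] jaw err -0.0044 0.04844633494735371 [ 0.1   0.56 -0.25]
8 8
n 8 bin centre [0.0752 0.0003] dyaw 0.0045 res 0.0012
```

View pics/top_p4.png

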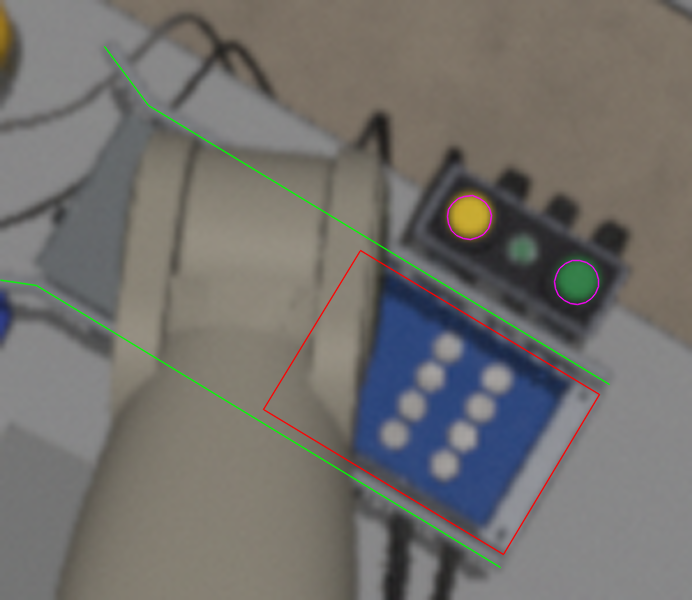

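View pics/side_p4.png

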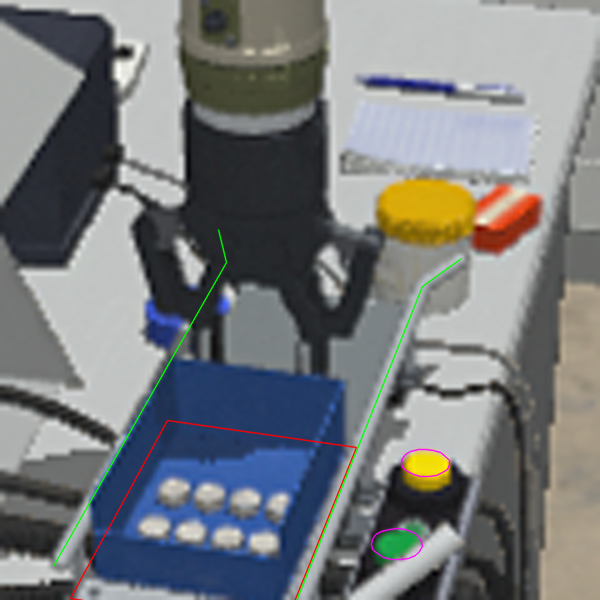

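>>> step_arm --series '[[[0.5, 0.9, 0], 0, 110], [[1.5, 2.6, 0], 0, 110], [[2.5, 4.3, 0], 0, 110], [[2.5, 4.3, 3], 0, 110], [[2.5, 4.3, 8], 0, 110]]'

```text
clock: 13.65
tcp_pos: [0.5584, 0.0813, 0.168]
orientation: [0.0, 0.869, 0.494, -0.001]
wrist_force: [1.2, 1.1, 0.1]
finger_gap: 0.0489
```

>>> step_arm --series '[[[0, 0, 6], 0, 180], [[0, 0, 12], 0, 255], [[0, 0, 17], 0, 255], [[0, 0, 17], 0, 255]]'

```text
clock: 14.15
tcp_pos: [0.5608, 0.0827, 0.3429]
orientation: [0.002, 0.869, 0.495, 0.003]
wrist_force: [-0.4, 0.5, -0.1]
finger_gap: -0.0001
```

```bash
python3 st.py; python3 pic.py p5; python3 nuts.py p5 .164 2>&1|tail -2
```

```text
14.15 [0.5608 0.0827 0.3429] scale xy [-0.0617 -0.0006] jaw err -0.0012 -7.266466796061672e-05 [-0.36  0.53 -0.1 ]
8 8
n 8 bin centre [0.0752 0.0003] dyaw 0.005 res 0.0011
```

View pics/top_p5.png

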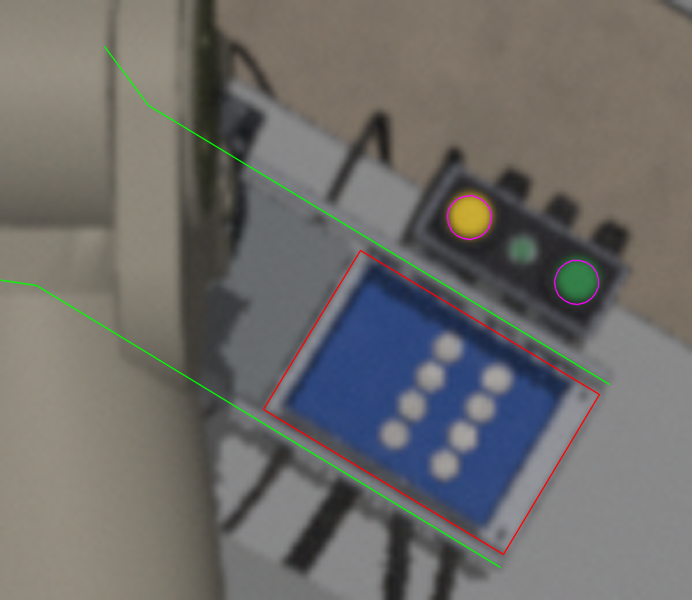

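View pics/side_p5.png

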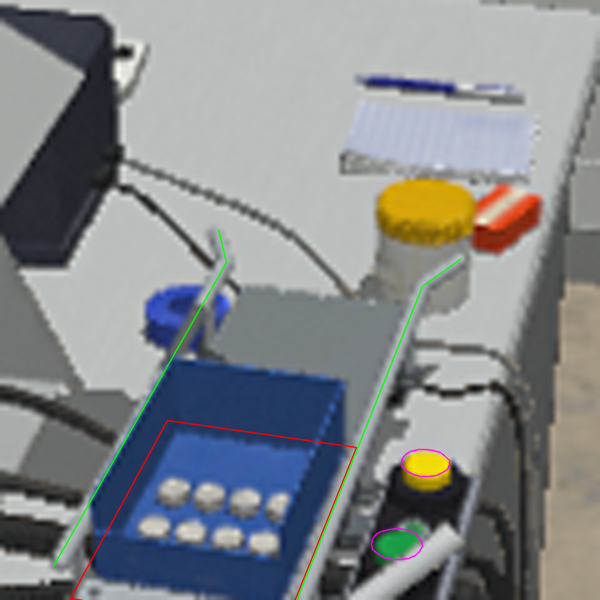

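>>> step_arm --series '[[[0.1, -5, 0], 0, 255], [[0.2, -10, 0], 0, 255], [[0.2, -15, 0], 0, 255], [[0.2, -20.4, 0], 0, 255], [[0.2, -20.4, 0], 0, 255]]'

```text
clock: 14.88
tcp_pos: [0.5607, -0.1245, 0.3353]
orientation: [-0.001, 0.87, 0.493, -0.002]
wrist_force: [-0.5, 0.8, -0.4]
finger_gap: 0.0002
```

>>> step_arm --series '[[[0, 0, -6], 0, 255], [[0, 0, -12], 0, 255], [[0, 0, -18], 0, 255], [[0, 0, -23], 0, 255], [[0, 0, -23], 0, 255]]'

```text
clock: 15.5
tcp_pos: [0.5563, -0.1215, 0.1001]
orientation: [-0.006, 0.87, 0.493, -0.006]
wrist_force: [-0.7, 0.2, 0.6]
finger_gap: 0.0002
```

>>> step_arm --series '[[[0, 0, 0], 0, 255], [[0, 0, 0], 0, 255]]'

```text
clock: 15.75
tcp_pos: [0.5575, -0.1215, 0.102]
orientation: [-0.005, 0.87, 0.493, -0.005]
wrist_force: [-0.1, 0.9, -0.1]
finger_gap: 0.0002
```

>>> step_arm --series '[[[0.6, 0, 0], 0, 255], [[0.6, 0, -0.3], 0, 255], [[0.6, 0, -0.3], 0, 255]]'

```text
clock: 16.12
tcp_pos: [0.5636, -0.1215, 0.0991]
orientation: [-0.005, 0.87, 0.493, -0.005]
wrist_force: [-0.2, 0.3, -0.7]
finger_gap: 0.0003
```

```bash
python3 st.py; sed 's/(190,100,310,220)/(190,130,310,250)/' pic.py > pic2.py; python3 pic2.py p6
```

```text
16.125 [ 0.5636 -0.1215  0.0991] scale xy [0.1126 0.1059] jaw err -0.0046 0.00026372960924528615 [-0.23  0.32 -0.74]
```

View pics/side_p6.png

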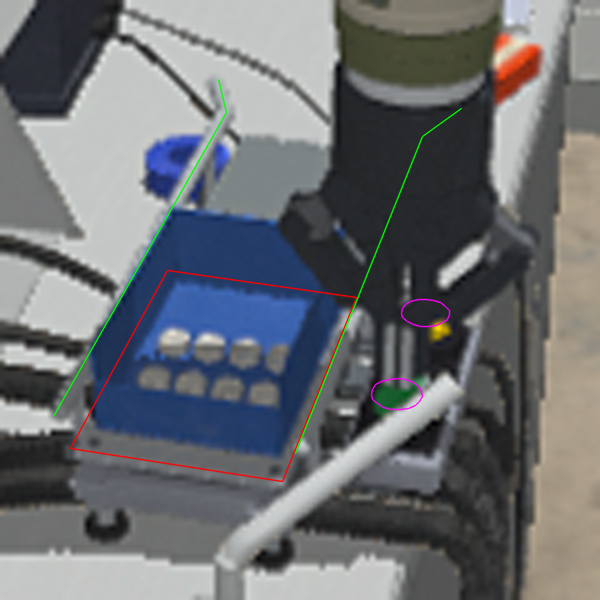

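>>> step_arm --series '[[[0, 0, -0.8], 0, 255], [[0, 0, -1.2], 0, 255], [[0, 0, -1.5], 0, 255], [[0, 0, -1.5], 0, 255], [[0, 0, -1.5], 0, 255]]'

```text
clock: 16.85
tcp_pos: [0.5633, -0.1215, 0.0842]
orientation: [-0.005, 0.87, 0.493, -0.005]
wrist_force: [-0.4, -0.2, 3.7]
finger_gap: 0.0001
```

>>> step_arm --series '[[[0, 0, -0.05], 0, 255], [[0, 0, -0.05], 0, 255]]'

```text
clock: 17.1
tcp_pos: [0.5633, -0.1215, 0.0841]
orientation: [-0.005, 0.87, 0.493, -0.005]
wrist_force: [-1.3, -0.1, 4.9]
finger_gap: 0.0002
```

>>> step_arm --series '[[[0, 0, 2], 0, 255], [[0, 0, 7], 0, 255], [[0, 0, 13], 0, 255], [[0, 0, 19], 0, 255], [[0, 0, 19], 0, 255]]'

```text
clock: 17.73
tcp_pos: [0.5658, -0.1223, 0.2795]
orientation: [-0.001, 0.87, 0.493, -0.002]
wrist_force: [0.4, 0.7, -1.3]
finger_gap: 0.0001
```

>>> step_arm --series '[[[0, 6, 0], 0, 255], [[0, 12, 2], 0, 255], [[0, 18, 4], 0, 255], [[0, 24, 4], 0, 255], [[0, 24, 4], 0, 255]]'

```text
clock: 18.35
tcp_pos: [0.565, 0.1219, 0.3182]
orientation: [-0.002, 0.868, 0.496, -0.002]
wrist_force: [-0.2, 0.7, -0.2]
finger_gap: 0.0002
```

```bash
python3 st.py; python3 pic2.py p7; python3 nuts.py p7 .164 2>&1|tail -2
```

```text
18.35 [0.565  0.1219 0.3182] scale xy [-0.0977 -0.0168] jaw err 0.0021 0.00019064605887086642 [-0.16  0.68 -0.24]
8 8
n 8 bin centre [0.0752 0.0004] dyaw 0.0086 res 0.0011
```

View pics/side_p7.png

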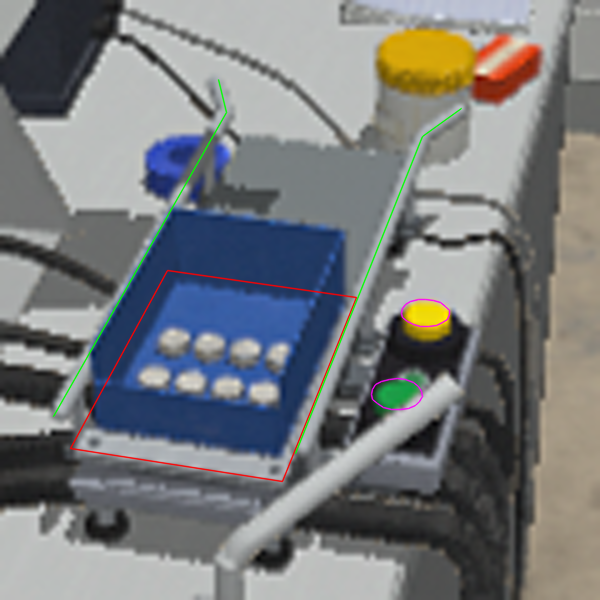

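View pics/top_p7.png

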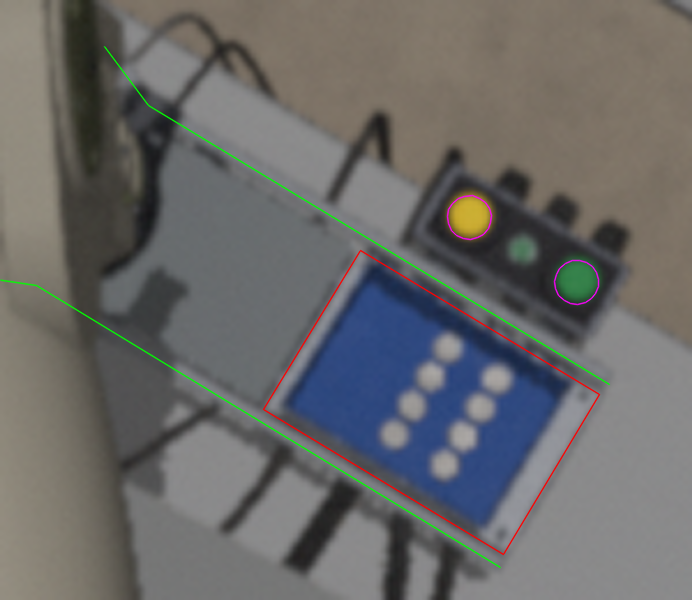

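The pictures show the bin wholly on the plate, both keys up and the arm clear of everything, so I'm handing in.

```bash
python3 -c "
from workcell import env
print(env.hand_in())"
```

```text
the job is handed in; nothing more can be done
None
```

I handed the job in at about 18 s of the 66 s allowed. The hand-in gave no verdict, so everything below comes from my own checks.

**What I did:** I pressed the yellow key with the plate empty, reading about 4.9 N at the bottom. I then pushed the bin down the lane with two part-open fingertips above rail height and backed off. With the fingers clear of the bin, I pressed the green key, also about 4.9 N at the bottom, and drew the arm clear.

**Last checks:**
- **Bin position:** from the top camera its middle is 75.2 mm along the lane, against a target of 76 mm ±14 mm. It is 0.4 mm off the middle line and turned by less than 0.01 rad. Plate shows at both ends of the bin.
- **Keys and bystanders:** both keys look released, and the tape and jar look unmoved. I didn't check the three weights again at the end, but the arm never went near them.
- **Forces:** the sideways wrist force during the push stayed at or below about 1.7 N whenever I read it. I saw no sign of rail contact, though it isn't measured directly.
- **Disagreement:** the fitted lane outline lay 1–2 pixels (a few mm) off in the side view compared with the top view, so I trusted the top view. This is well within the margins.

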